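Rehang the graded height gauges on their hook

ROBOT

A 7-joint arm with a two-finger parallel gripper is mounted at the origin on a cart in front of the work surface, level with it; the furniture and walls round the work are solid. World frame = base frame: x ahead of the robot, y to its left, z up, the work surface at z = 0. Lengths are in m, angles in rad, forces in N, time in s.
With the tool pointing down it reaches from about 0.4 to 0.875 m from the base axis. Payload 19.3 kg.
Tool frame: the origin (TCP) lies midway between the tips of the shut fingers; the grasp point (between the pads) lies 19 mm behind it; z points along the fingers, y is the line along which they close (so a half turn about z gives the same grasp; the last joint's range is limited). The gripper opens to 85 mm and grips with 20 to 120 N. Pads are 22 mm wide; open, the fingers measure 114 mm over their backs; the gripper's body (76 mm by 85 mm) begins 54 mm behind the grasp point. The pads swing forward as they close: fully open they stand 13 mm farther back than shut.
Start: joints at [1.172, 0.521, -0.036, 1.599, 0.021, 1.021, -0.113], TCP at [0.202, -0.592, 0.231] pointing down, gripper open.
Joint ranges: [-2.91, 2.91], [-0.3, 2.13], [-1.5, 1.42], [0.17, 2.43], [-1.26, 4.41], [0.16, 1.93], [-2.52, 2.52]. Speed limits (rad/s): [1.89, 1.89, 2.39, 2.39, 3.01, 3.01, 3.01].

INTERFACE

Orientations are given as [roll, pitch, yaw] about the fixed x, y, z axes, in that order (R = Rz(yaw) Ry(pitch) Rx(roll)).
In Python, from workcell import * gives the robot as it stands. The module is installed in compiled form; this text tells all that it offers.
- The arm moves only by the tool play_rows, never from a script. Its argument "deltas" is a list of rows, each a list of 7 numbers: the shift along the tool's x, y, z in units of 500 mm (1.0 is 500 mm), then the turn, a rotation vector about the tool's x, y, z in units of 120 degrees (1.0 is 120 degrees), then the closure, from 0 (fully open) to 1 (shut). A call has 1 to 10 rows; each row is the pose to reach, as a shift and turn from the pose commanded when the call began, along the tool's axes at that moment; what a row does not reach only later rows make up. A row lasts 1/10 s, in which the tool goes at most 50 mm and 8.59 degrees, less where a joint would pass 70% of its speed; a pose out of reach is approached as far as the arm can. A call with a number of a shift or a turn outside -1 to 1 is refused whole. A call with a gripper value outside its range is refused whole. The fingers move at their own pace and stop on an object; "newtons" is the grip in N (left out, the last holds). Time passes only in rows, so rows that repeat a pose let the fingers close. It gives the time, the measured TCP pose, the force, the opening and the grip force at its end, in the units of the state.
- observe(): the state, without advancing time (a new reading comes with each control period).
- grab_frame(name): name is "side" or "top" or "wrist"; returns the picture (384x512x3 uint8, red, green, blue); there is no depth.
- get_calibration(name): a dict with "fovy" (degrees; the focal length in pixels is half the picture's height over the tangent of half this angle, whatever the lens; pixels are square), "cx", "cy" (the principal point, pixels), "xyz" and "rotation" of the camera in the world. Camera axes: x right, y down, z forward; pixel columns grow to the right and rows downward; lengths in m; the calibration is good to about 2 mm. The wrist camera is an equidistant fisheye: a pixel r from the principal point sees the ray r / f radians off the axis. A picture is of the moment at which its call begins: read the wrist's pose just before it. get_calibration takes no time and is no camera call; for the wrist camera it gives the pose at the moment of the call.
- job_done(): hands the job in; it is judged then, once.
The state is a dict: "clock": time; "qpos": joint angles; "qd": joint speeds; "joint_efforts": joint torques, N m; "position": TCP position; "tool_rot": TCP orientation; "force": force on the tool from outside, world axes, zero at the start; "moment": the same for the moment, N m; "grip_width": finger opening in m; "finger_force": force on a finger pad.
Only numpy, scipy, OpenCV 4.12 (cv2) and the standard library are available. Lean on these libraries where they do the work, as an engineer would, in place of code of your own. Each camera call takes 0.05 s, during which the arm holds its last target. There are 200 camera calls.

TASK

The plywood height gauges (upright plates with a handle on top and a steel foot) belong on the hook of the steel stand in order of size, but one of the smaller ones was hung there first. Take it off again, then hang all the gauges that are there on the hook arm by their handles, one after the other from the largest (next to the post) to the smallest (next to the free end), the long side of each foot towards the free end, and each nested close over the foot of the one behind it. Leave the other things on the table where they are.

Things in the scene. Friction and masses are not known exactly. Their poses are not given: they have to be found in the camera images.
- hook_end (a point): top of the level round hook arm (10 mm thick, 185 mm above the table) at the free end of its straight part. x points along the arm to the post, z up. Beyond it the arm turns up: 17 mm further out, 14 mm higher. The arm points roughly at the robot; stand fixed.
- stand: fixed steel stand, origin under its post (16 mm thick, 198 mm high), 175 mm from the free end of the arm's straight part; foot plate 190 x 110 x 10 mm under the arm, reaching 160 mm from the post's axis towards the free end. Apart from the gauges the table is clear from x = 0.39 to 0.66 m and y = -0.06 to 0.21 m
- gauge_xl_bar (a point): centre of the grip bar of the largest gauge, 160 mm above its underside; at the start it stands on the table; in some runs it is absent. Plate 80 mm wide (y), 170 high, 16 thick (x); steel foot 6 thick, 40 out to the front (-x), 18 to the back. Handle 48 wide: bar 20 high over an eye 30 wide, 44 high. z up; 260 g
- gauge_l_bar (a point): centre of the grip bar of the second largest gauge, 135 mm above its underside; at the start it stands on the table. Plate 74 mm wide (y), 145 high, 16 thick (x); steel foot 6 thick, 40 out to the front (-x), 18 to the back. Handle 48 wide: bar 20 high over an eye 30 wide, 44 high. z up; 210 g
- gauge_m_bar (a point): centre of the grip bar of the second smallest gauge, 110 mm above its underside; at the start it already hangs on the hook arm, its foot's long side to the free end. Plate 68 mm wide (y), 120 high, 16 thick (x); steel foot 6 thick, 40 out to the front (-x), 18 to the back. Handle 48 wide: bar 20 high over an eye 30 wide, 44 high. z up; 170 g
- gauge_s_bar (a point): centre of the grip bar of the smallest gauge, 85 mm above its underside; at the start it stands on the table; in some runs it is absent. Plate 62 mm wide (y), 95 high, 16 thick (x); steel foot 6 thick, 40 out to the front (-x), 18 to the back. Handle 48 wide: bar 20 high over an eye 30 wide, 44 high. z up; 130 g
- tape_measure: tape measure in a black case standing on its edge, 40x83x66 mm, at the left edge of the table; bystander, origin at the centre of its underside
- screw_box_a: green carton of screws 51x71x46 mm, left edge; bystander, origin at the centre of its underside
- knob_a: white drawer knob 30 mm wide, 28 mm high, left edge; bystander, origin at the centre of its underside
- screw_box_b: brown carton of screws 51x63x41 mm, left edge; bystander, origin at the centre of its underside
- filler_tub: tub with a brown lid, 67 mm wide, 53 mm high, left rear; bystander, origin at the centre of its underside
- bracket_a: metal corner bracket 22x45x45 mm, rear of the table; bystander, origin at the centre of its underside

How it is judged:
By the outcome, as a careful person would: the job done as asked, in the order asked, and still so for the second after the job is handed in, with the robot touching nothing.
Of gauge_xl, gauge_s only 1 to 2 are there at a start; the rules pass over those that are not, and their reading is None.
At some moment in a run one of gauge_xl, gauge_l, gauge_s may be knocked a few centimetres aside while the robot is not near it.
It also fails if it takes over 208 s, if anything falls off the work surface, if the arm or the gripper's body presses on something with over 40 N, if the wrist force passes 120 N, or if a joint passes its speed limit or range.

## Working session

There is one attempt and no reset: what is moved stays moved. The work goes in short steps, Python scripts to look and compute and a tool call to move; the robot and the scene stay as the last step left them, time stands still between calls to the robot, and variables do not carry over. Pictures are saved under pics/ and viewed, at most 14 in all, crops included, and the job is handed in when it is done.

Besides the shell and the picture viewer there is one more tool, called by a JSON object that holds its "op" and its "data", one argument or row to a line. play_rows: Moves the arm, as the interface text tells. Its arguments: {"type":"object","properties":{"deltas":{"type":"array"},"newtons":{"type":"number"}},"required":["deltas"]}

```bash
mkdir -p pics; python3 - <<'E'
from workcell import *
import cv2,numpy as np
o=observe();print(o['clock'],o['position'],o['tool_rot'],o['grip_width'])
for n in("side","top"):
    im=grab_frame(n);np.save(f'pics/{n}0.npy',im);cv2.imwrite(f'pics/{n}0.png',cv2.resize(im[:,:,::-1],(768,576),interpolation=cv2.INTER_CUBIC))
    print(n,{k:np.round(v,4).tolist() for k,v in get_calibration(n).items() if not isinstance(v,str)})
c=get_calibration("wrist");print(c)
E
```

```text
0.0 [ 0.20165999 -0.59121808  0.23072124] [-3.14044141e+00  6.95196826e-05  3.28745363e-01] 0.08564206360056968
side {'fovy': 55.9138, 'cx': 246.5341, 'cy': 198.6896, 'xyz': [0.2171, 0.8902, 0.5657], 'rotation': [-1.9922, 0.0212, -2.8352]}
top {'fovy': 51.3564, 'cx': 250.9213, 'cy': 185.9334, 'xyz': [0.4115, 0.0172, 1.043], 'rotation': [-3.0377, 0.0397, -1.5476]}
{'fovy': 65.70646984690485, 'cx': 263.05439106960307, 'cy': 189.98736677214922, 'xyz': array([ 0.26410031, -0.56993888,  0.37208428]), 'rotation': array([ 2.87358020e+00,  1.31057150e-03, -1.24089195e+00])}
```

View pics/side0.png

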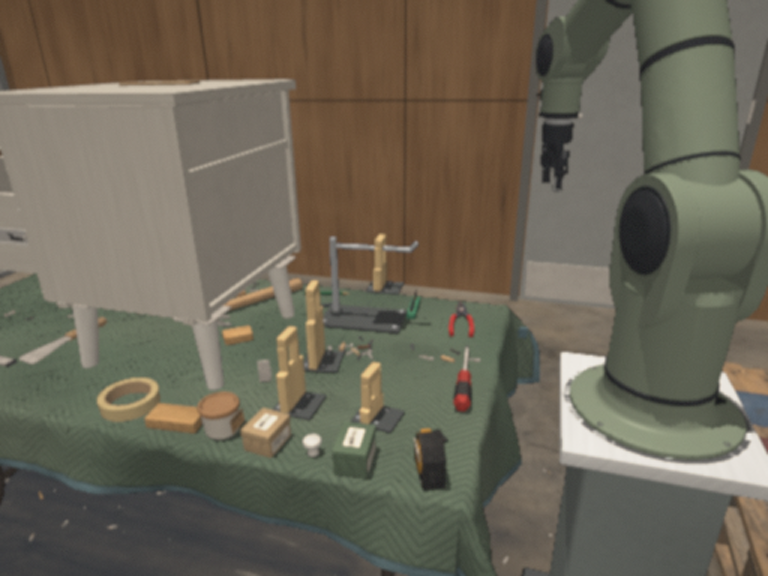

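View pics/top0.png

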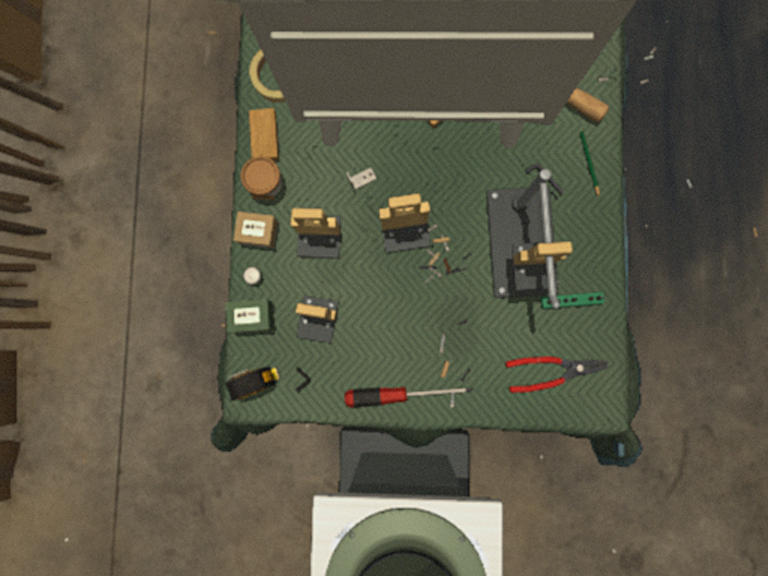

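The side view shows three gauges standing on the table, with tops near (314,285), (288,332) and (371,367). One hangs on the hook at (380,240). In the top view their bars are at (407,203), (308,216), (316,312) and (555,250), and the arm runs from (545,174) to (556,303). So both xl and s are there.

```bash
cat > h.py <<'E'
from workcell import *
import cv2,numpy as np
from scipy.spatial.transform import Rotation as Ro
def cam(n):
    c=get_calibration(n);return c,Ro.from_euler('xyz',c['rotation']).as_matrix(),np.array(c['xyz']),192/np.tan(np.radians(c['fovy']/2))
def ray(C,p):
    c,R,t,f=C;v=np.array([(p[0]-c['cx'])/f,(p[1]-c['cy'])/f,1.])
    if c is C[0] and len(p)==3:
        a=np.array(p[:2])-[c['cx'],c['cy']];r=np.hypot(*a);th=r/f;v=np.r_[a/max(r,1e-9)*np.sin(th),np.cos(th)]
    d=R@v;return t,d/np.linalg.norm(d)
def onz(C,p,z):
    t,d=ray(C,p);return t+d*(z-t[2])/d[2]
def tri(Ca,pa,Cb,pb):
    t1,d1=ray(Ca,pa);t2,d2=ray(Cb,pb)
    s=np.linalg.lstsq(np.c_[d1,-d2],t2-t1,rcond=None)[0]
    a=t1+s[0]*d1;b=t2+s[1]*d2;return (a+b)/2,np.linalg.norm(a-b)
def proj(C,P):
    c,R,t,f=C;v=R.T@(np.array(P)-t)
    if c['name']=='wrist':
        r=np.hypot(v[0],v[1]);th=np.arctan2(r,v[2]);return np.array([c['cx'],c['cy']])+f*th*v[:2]/r
    return np.array([c['cx'],c['cy']])+f*v[:2]/v[2]
E
python3 - <<'E'
from h import *
T=cam('top');S=cam('side')
for n,a,b in [('A',(407,203),(314,285)),('B',(308,216),(288,332)),('s',(316,312),(371,368)),('m',(555,250),(380,237)),('end',(556,303),(411,250)),('post',(545,174),(333,238))]:
    P,e=tri(T,np.array(a)/1.5,S,np.array(b)/1.5);print(n,P.round(3),round(e,3))
im=np.load('pics/top0.npy');hsv=cv2.cvtColor(im,cv2.COLOR_RGB2HSV)
m=cv2.inRange(hsv,(8,60,150),(28,255,255))
k,l,st,ce=cv2.connectedComponentsWithStats(m)
for i in range(1,k):
    if st[i,4]>60:
        pts=np.argwhere(l==i)[:,::-1].astype(np.float32);print((ce[i]*1.5).round(),st[i,4],cv2.minAreaRect(pts))
for n,cs in (('top',[(355,140,230,100)]),):
    pass
t=im[120:235,185:420,::-1];cv2.imwrite('pics/top_c.png',cv2.resize(t,None,fx=3.4,fy=3.4,interpolation=cv2.INTER_CUBIC))
E
```

```text
A [0.617 0.011 0.166] 0.001
B [0.6   0.163 0.143] 0.001
s [0.457 0.153 0.091] 0.004
m [ 0.545 -0.197  0.202] 0.002
end [ 0.474 -0.204  0.176] 0.006
post [ 0.653 -0.186  0.195] 0.003
[260.  78.] 179 ((174.47640991210938, 51.56452941894531), (33.10582733154297, 13.929065704345703), 65.0952377319336)
[589. 102.] 207 ((392.1922607421875, 68.03845977783203), (24.68290901184082, 8.806466102600098), 29.744882583618164)
[262. 132.] 518 ((174.65176391601562, 88.42802429199219), (32.374332427978516, 16.218355178833008), 86.42366790771484)
[261. 176.] 365 ((173.74136352539062, 117.60344696044922), (21.534257888793945, 21.271644592285156), 23.198591232299805)
[408. 201.] 180 ((272.8370056152344, 133.73086547851562), (27.832923889160156, 11.226726531982422), 10.784297943115234)
[305. 214.] 144 ((204.0, 144.5), (11.0, 20.0), 90.0)
[253. 227.] 311 ((168.493896484375, 151.55487060546875), (23.853214263916016, 19.104658126831055), 6.34019136428833)
[554. 247.] 154 ((369.5, 164.5), (7.0, 21.0), 90.0)
[310. 310.] 128 ((206.9421844482422, 206.37570190429688), (19.767436981201172, 6.538459300994873), 8.746161460876465)
```

View pics/top_c.png

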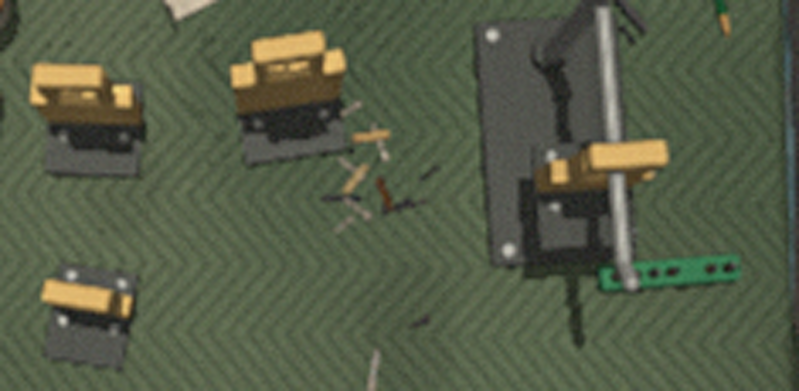

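The crop shows every foot's long side facing the robot (image down). The bar-top centres in the crop are XL (289,46), L (68,75), S (80,296) and M (629,153), and the arm runs from (603,10) to its tip at (631,285).

```bash
cat >> h.py <<'E'
def plan(P,psi,o=None):
    "print row to take the TCP to P, tool down with yaw psi"
    o=o or observe();R=Ro.from_euler('xyz',o['tool_rot']);d=R.inv().apply(np.array(P)-o['position'])/.5
    w=(R.inv()*Ro.from_euler('xyz',[np.pi,0,psi])).as_rotvec()/np.radians(120)
    print('row',d.round(3).tolist(),w.round(3).tolist(),'t',round(o['clock'],1))
E
python3 - <<'E'
from h import *
T=cam('top');S=cam('side')
cr=lambda u,v:np.array([185+u/3.4,120+v/3.4])
for n,c,z,e in [('XL',(289,46),.170,((246,165),(348,150))),('L',(68,75),.145,((46,172),(137,175))),('S',(80,296),.095,((45,355),(122,367)))]:
    a,b=[onz(T,cr(*q),.006) for q in e];d=a-b
    print(n,onz(T,cr(*c),z).round(4),'yaw',np.arctan2(-d[0],d[1]).round(3),'w',np.linalg.norm(d).round(3))
print('M',onz(T,cr(629,153),.205).round(4))
p=onz(T,cr(603,8),.198);e=onz(T,cr(631,285),.197);d=p-e
print('post',p,'tip',e,'yaw',np.arctan2(d[1],d[0]),np.hypot(*d[:2]))
p=onz(T,cr(605,60),.185);e=onz(T,cr(624,250),.185);d=p-e;print(p,e,'yaw',np.arctan2(d[1],d[0]))
# stand plate right edge? bolts
a=onz(T,cr(492,36),.012);b=onz(T,cr(508,250),.012);d=a-b;print('bolts yaw',np.arctan2(d[1],d[0]))
print('cab',tri(T,np.array((552,118))/1.5,S,np.array((298,248))/1.5))
plan([.478-.1,-.2,.30],0.1)
E
```

```text
XL [0.6199 0.0142 0.17  ] yaw 0.165 w 0.079
L [0.6038 0.163  0.145 ] yaw -0.016 w 0.071
S [0.457  0.1572 0.095 ] yaw -0.13 w 0.06
M [ 0.5471 -0.1965  0.205 ]
post [ 0.64025455 -0.18274881  0.198     ] tip [ 0.46606642 -0.19911446  0.197     ] yaw 0.09367884062360705 0.1749552476137632
[ 0.60993269 -0.18689889  0.185     ] [ 0.48872818 -0.19800731  0.185     ] yaw 0.09139488363051347
bolts yaw 0.07552530985772331
cab (array([ 0.75102105, -0.20608739,  0.15730875]), np.float64(0.0034805106839278085))
row [0.586, -0.627, -0.138] [-0.0, 0.0, 0.109] t 0.1
```

```bash
python3 - <<'E'
from h import *
plan([.54,-.197,.32],0.09)
E
```

```text
row [0.895, -0.528, -0.178] [-0.0, 0.0, 0.114] t 0.1
```

{"op": "play_rows", "data": {
  "deltas": [
    [0.09,-0.053,-0.018,0,0,0.012,0],
    [0.18,-0.106,-0.036,0,0,0.023,0],
    [0.27,-0.16,-0.054,0,0,0.035,0],
    [0.36,-0.21,-0.072,0,0,0.046,0],
    [0.45,-0.265,-0.09,0,0,0.058,0],
    [0.54,-0.32,-0.11,0,0,0.07,0],
    [0.63,-0.37,-0.125,0,0,0.08,0],
    [0.72,-0.42,-0.143,0,0,0.092,0],
    [0.81,-0.475,-0.16,0,0,0.103,0],
    [0.895,-0.528,-0.178,0,0,0.114,0]
  ],
  "newtons": 60
}}

```text
clock: 1.1
position: [0.5239, -0.2161, 0.3158]
tool_rot: [-3.142, 0.0, 0.089]
force: [1.2, -0.8, -0.3]
grip_width: 0.0857
finger_force: 0.0
```

{"op": "play_rows", "data": {
  "deltas": [
    [0,0,0,0,0,0,0],
    [0,0,0,0,0,0,0]
  ]
}}

```text
clock: 1.3
position: [0.5234, -0.2168, 0.3153]
tool_rot: [-3.141, 0.001, 0.092]
force: [-0.9, -1.4, 0.9]
grip_width: 0.0858
finger_force: 0.0
```

```bash
python3 - <<'E'
from h import *
o=observe();print(o['position'],o['tool_rot'],o['qpos'].round(2) if hasattr(o['qpos'],'round') else o['qpos'])
C=cam('wrist');im=grab_frame('wrist')
np.save('pics/w1.npy',im)
v=cv2.resize(im[:,:,::-1],(768,576),interpolation=cv2.INTER_CUBIC)
C[0]['name']='wrist'
for P in [(.5471,-.1965,.205),(.481,-.199,.185),(.655,-.183,.198)]:
    q=proj(C,P)*1.5;print(q);cv2.drawMarker(v,tuple(int(a) for a in q),(0,0,255),0,12)
cv2.imwrite('pics/w1.png',v)
E
```

```text
[ 0.52339271 -0.21682759  0.31531726] [-3.14135010e+00  5.17551897e-04  9.22425008e-02] [ 0.4   0.35 -0.14  1.65  0.05  1.15 -1.24]
[362.95084615 236.51274541]
[361.35493888 331.89186078]
[357.20098869  50.77925563]
```

View pics/w1.png

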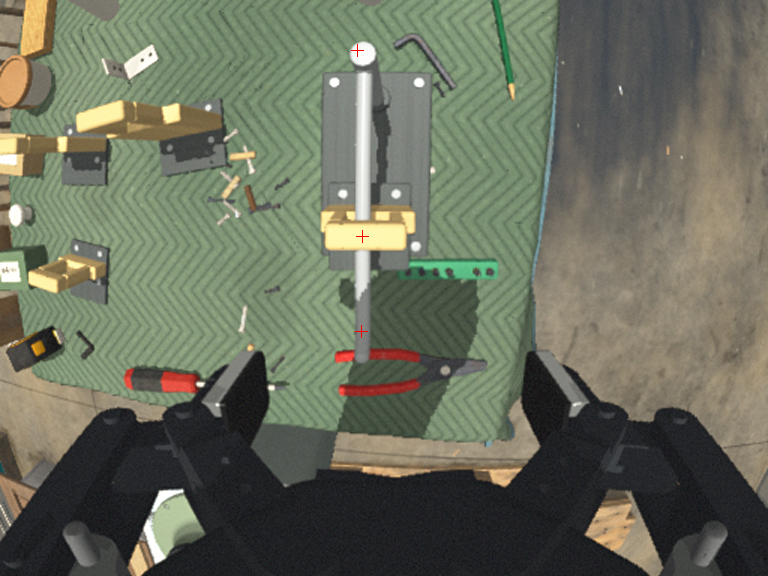

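The wrist view shows M's bar top centred at (366,236), the post top at (363,55) and the arm tip at (362,358). That agrees with the top camera to about 2 mm.

```bash
python3 - <<'E'
from h import *
C=cam('wrist')
f=lambda u,v,z:onz(C,(u/1.5,v/1.5,1),z)
M=f(366,236,.205);p=f(363,55,.198);t=f(362,358,.197);d=p-t
print(M,p,t,np.arctan2(d[1],d[0]),np.hypot(*d[:2]))
for a,b in [((323,72),(327,255)),((432,72),(428,255))]:
    d=f(*a,.01)-f(*b,.01);print(np.arctan2(d[1],d[0]))
d=f(327,238,.205)-f(406,237,.205);print('Myaw',np.arctan2(-d[0],d[1]),np.hypot(*d[:2]))
plan([M[0],M[1],.235],.09);plan([M[0],M[1],.174],.09)
E
```

```text
[ 0.54681858 -0.19952315  0.205     ] [ 0.65186489 -0.18812135  0.198     ] [ 0.4671219  -0.20229026  0.197     ] 0.07654543275861783 0.1852855441979811
0.09973171442188886
0.07659615738969353
Myaw 0.0996691680273842 0.04535850000246118
row [0.052, -0.032, 0.16] [0.0, 0.0, 0.0] t 1.4
row [0.052, -0.032, 0.282] [0.0, 0.0, 0.0] t 1.4
```

{"op": "play_rows", "data": {
  "deltas": [
    [0.02,-0.012,0.04,0,0,0,0],
    [0.04,-0.024,0.08,0,0,0,0],
    [0.052,-0.032,0.12,0,0,0,0],
    [0.052,-0.032,0.16,0,0,0,0],
    [0.052,-0.032,0.19,0,0,0,0],
    [0.052,-0.032,0.22,0,0,0,0],
    [0.052,-0.032,0.25,0,0,0,0],
    [0.052,-0.032,0.27,0,0,0,0],
    [0.052,-0.032,0.282,0,0,0,0],
    [0.052,-0.032,0.282,0,0,0,0]
  ]
}}

```text
clock: 2.35
position: [0.5469, -0.2, 0.1741]
tool_rot: [-3.141, 0.001, 0.089]
force: [-0.1, 0.4, 0.4]
grip_width: 0.0854
finger_force: 0.0
```

{"op": "play_rows", "data": {
  "deltas": [
    [0,0,0,0,0,0,0.3],
    [0,0,0,0,0,0,0.4],
    [0,0,0,0,0,0,0.5],
    [0,0,0,0,0,0,0.6],
    [0,0,0,0,0,0,0.7],
    [0,0,0,0,0,0,0.8],
    [0,0,0,0,0,0,1],
    [0,0,0,0,0,0,1]
  ]
}}

```text
clock: 3.15
position: [0.5479, -0.1998, 0.1754]
tool_rot: [3.141, -0.001, 0.09]
force: [-0.4, -0.1, 5.7]
grip_width: 0.0469
finger_force: 60.1
```

{"op": "play_rows", "data": {
  "deltas": [
    [0,0,-0.015,0,0,0,1],
    [0,0,-0.03,0,0,0,1],
    [0,0,-0.045,0,0,0,1],
    [0,0,-0.045,0,0,0,1],
    [-0.04,0,-0.045,0,0,0,1],
    [-0.08,0,-0.045,0,0,0,1],
    [-0.12,0,-0.045,0,0,0,1],
    [-0.16,0,-0.045,0,0,0,1],
    [-0.2,0,-0.045,0,0,0,1],
    [-0.24,0,-0.045,0,0,0,1]
  ]
}}

```text
clock: 4.15
position: [0.4271, -0.2103, 0.1971]
tool_rot: [-3.142, -0.0, 0.09]
force: [0.1, -0.5, -2.4]
grip_width: 0.0469
finger_force: 61.8
```

{"op": "play_rows", "data": {
  "deltas": [
    [-0.03,0,0,0,0,0,1],
    [-0.06,0,0,0,0,0,1],
    [-0.06,0,-0.02,0,0,0,1],
    [-0.06,0,-0.04,0,0,0,1],
    [-0.06,0,-0.04,0,0,0,1]
  ]
}}

```text
clock: 4.65
position: [0.3993, -0.2132, 0.2187]
tool_rot: [3.14, -0.003, 0.09]
force: [0.4, -0.2, -2.2]
grip_width: 0.0467
finger_force: 61.9
```

```bash
python3 - <<'E'
from h import *
o=observe();print(o['position'],o['finger_force'],o['grip_width'])
plan([.455,.045,.18],0);plan([.455,.045,.095],0);plan([.455,.045,.0885],0)
im=grab_frame('side');cv2.imwrite('pics/s1.png',im[130:330,150:350,::-1].repeat(3,0).repeat(3,1))
E
```

```text
[ 0.3993139  -0.21323033  0.21865352] 61.87351405620575 0.04674010977756401
row [0.157, -0.504, 0.077] [0.001, -0.001, 0.043] t 4.7
row [0.157, -0.505, 0.247] [0.001, -0.001, 0.043] t 4.7
row [0.157, -0.505, 0.26] [0.001, -0.001, 0.043] t 4.7
```

View pics/s1.png

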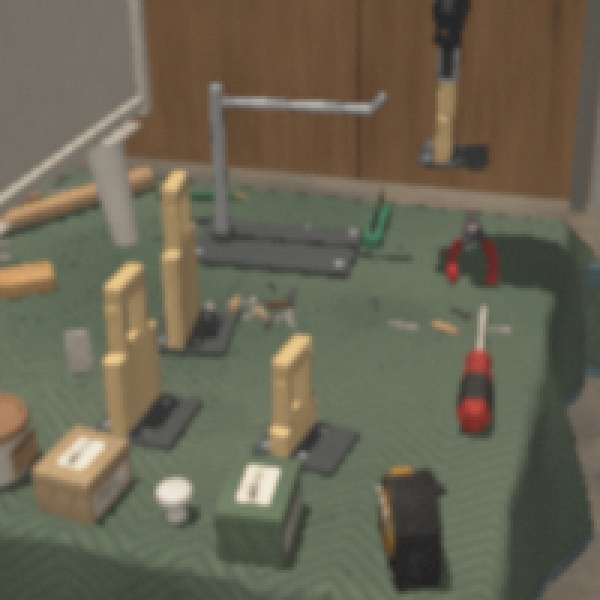

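The side view shows M held upright at (445,120), clear of the hook arm. The arm is empty.

{"op": "play_rows", "data": {
  "deltas": [
    [0.02,-0.06,0,0,0,0.005,1],
    [0.04,-0.12,0,0,0,0.01,1],
    [0.06,-0.19,0,0,0,0.016,1],
    [0.08,-0.26,0.01,0,0,0.022,1],
    [0.1,-0.33,0.03,0,0,0.03,1],
    [0.12,-0.4,0.05,0,0,0.037,1],
    [0.145,-0.47,0.08,0,0,0.043,1],
    [0.157,-0.505,0.12,0,0,0.043,1],
    [0.157,-0.505,0.16,0,0,0.043,1],
    [0.157,-0.505,0.2,0,0,0.043,1]
  ]
}}

```text
clock: 5.7
position: [0.4537, 0.0466, 0.116]
tool_rot: [-3.141, 0.0, 0.002]
force: [0.6, 0.2, -2.3]
grip_width: 0.0471
finger_force: 62.3
```

```bash
python3 - <<'E'
from h import *
plan([.455,.045,.0904],0)
E
```

```text
row [0.003, 0.003, 0.051] [-0.0, 0.0, 0.001] t 5.7
```

{"op": "play_rows", "data": {
  "deltas": [
    [0,0,0.015,0,0,0,1],
    [0,0,0.03,0,0,0,1],
    [0,0,0.042,0,0,0,1],
    [0,0,0.048,0,0,0,1],
    [0,0,0.051,0,0,0,1],
    [0,0,0.052,0,0,0,1],
    [0,0,0.052,0,0,0,1]
  ]
}}

```text
clock: 6.4
position: [0.4541, 0.0455, 0.0917]
tool_rot: [-3.141, -0.001, -0.0]
force: [0.4, 1.2, 3.9]
grip_width: 0.0472
finger_force: 62.6
```

{"op": "play_rows", "data": {
  "deltas": [
    [0,0,0,0,0,0,0.6],
    [0,0,0,0,0,0,0.4],
    [0,0,0,0,0,0,0.2],
    [0,0,0,0,0,0,0],
    [0,0,0,0,0,0,0],
    [0,0,0,0,0,0,0],
    [0,0,-0.05,0,0,0,0],
    [0,0,-0.12,0,0,0,0],
    [0,0,-0.2,0,0,0,0],
    [0,0,-0.3,0,0,0,0]
  ]
}}

```text
clock: 7.4
position: [0.4526, 0.0454, 0.242]
tool_rot: [3.142, 0.002, 0.0]
force: [0.8, -0.6, -0.6]
grip_width: 0.0855
finger_force: 0.0
```

```bash
python3 - <<'E'
from h import *
plan([.60,.015,.30],.165)
E
```

```text
row [0.294, 0.061, -0.117] [-0.0, 0.001, -0.079] t 7.4
```

{"op": "play_rows", "data": {
  "deltas": [
    [0.04,0.01,-0.06,0,0,-0.02,0],
    [0.1,0.02,-0.117,0,0,-0.04,0],
    [0.17,0.035,-0.117,0,0,-0.06,0],
    [0.24,0.05,-0.117,0,0,-0.079,0],
    [0.27,0.056,-0.117,0,0,-0.079,0],
    [0.294,0.061,-0.117,0,0,-0.079,0],
    [0.294,0.061,-0.117,0,0,-0.079,0],
    [0.294,0.061,-0.117,0,0,-0.079,0]
  ]
}}

```text
clock: 8.2
position: [0.6001, 0.0151, 0.2993]
tool_rot: [-3.141, 0.001, 0.165]
force: [0.6, 0.7, -0.4]
grip_width: 0.0857
finger_force: 0.0
```

```bash
python3 - <<'E'
from h import *
o=observe();print(o['position'],o['tool_rot'])
C=cam('wrist');im=grab_frame('wrist')
v=cv2.resize(im[:,:,::-1],(768,576),interpolation=cv2.INTER_CUBIC)
C[0]['name']='wrist'
for P in [(.62,.0142,.17),(.604,.163,.145)]:
    q=proj(C,P)*1.5;print(q);cv2.drawMarker(v,tuple(int(a) for a in q),(0,0,255),0,12)
cv2.imwrite('pics/w2.png',v)
E
```

```text
[0.60005997 0.01513039 0.29929948] [-3.14140705e+00  7.72413776e-04  1.65495596e-01]
[401.49718021 241.09375087]
[191.82798448 226.01952447]
```

View pics/w2.png

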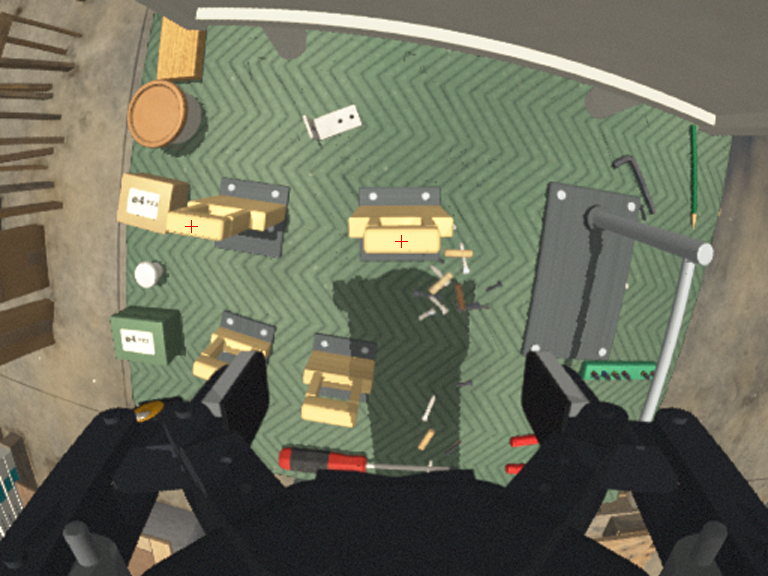

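The wrist view puts XL's bar at (401,241), exactly as predicted and parallel to the gripper. L is near (197,226), and M and S stand as expected.

```bash
python3 - <<'E'
from h import *
plan([.62,.0142,.139],.165)
E
```

```text
row [0.039, 0.009, 0.321] [-0.0, 0.0, 0.0] t 8.2
```

{"op": "play_rows", "data": {
  "deltas": [
    [0.02,0.005,0.04,0,0,0,0],
    [0.039,0.009,0.08,0,0,0,0],
    [0.039,0.009,0.12,0,0,0,0],
    [0.039,0.009,0.16,0,0,0,0],
    [0.039,0.009,0.2,0,0,0,0],
    [0.039,0.009,0.24,0,0,0,0],
    [0.039,0.009,0.28,0,0,0,0],
    [0.039,0.009,0.305,0,0,0,0],
    [0.039,0.009,0.321,0,0,0,0],
    [0.039,0.009,0.321,0,0,0,0]
  ]
}}

```text
clock: 9.25
position: [0.6201, 0.0138, 0.1387]
tool_rot: [-3.142, 0.001, 0.166]
force: [-1.4, 0.3, -0.2]
grip_width: 0.0853
finger_force: 0.0
```

{"op": "play_rows", "data": {
  "deltas": [
    [0,0,0,0,0,0,0.3],
    [0,0,0,0,0,0,0.4],
    [0,0,0,0,0,0,0.5],
    [0,0,0,0,0,0,0.6],
    [0,0,0,0,0,0,0.7],
    [0,0,0,0,0,0,0.8],
    [0,0,0,0,0,0,1],
    [0,0,0,0,0,0,1]
  ]
}}

```text
clock: 10.05
position: [0.621, 0.014, 0.1401]
tool_rot: [-3.142, -0.001, 0.165]
force: [-2.2, 2.2, 7.9]
grip_width: 0.0474
finger_force: 62.0
```

{"op": "play_rows", "data": {
  "deltas": [
    [0,0,-0.03,0,0,0,1],
    [0,0,-0.07,0,0,0,1],
    [0,0,-0.12,0,0,0,1],
    [0,0,-0.17,0,0,0,1],
    [0,0,-0.22,0,0,0,1],
    [0,0,-0.26,0,0,0,1],
    [0,0,-0.28,0,0,0,1],
    [0,0,-0.28,0,0,0,1]
  ]
}}

```text
clock: 10.85
position: [0.6209, 0.0138, 0.2808]
tool_rot: [3.141, -0.002, 0.165]
force: [-0.0, 0.5, -2.4]
grip_width: 0.0472
finger_force: 62.5
```

```bash
python3 - <<'E'
from h import *
plan([.40,-.209,.235],.085)
plan([.405,-.208,.2],.085)
E
```

```text
row [-0.509, 0.367, 0.09] [0.0, -0.001, 0.038] t 10.8
row [-0.499, 0.366, 0.16] [0.0, -0.001, 0.038] t 10.8
```

{"op": "play_rows", "data": {
  "deltas": [
    [-0.05,0.012,0,0,0,0,1],
    [-0.12,0.028,0,0,0,0,1],
    [-0.2,0.047,0,0,0,0.005,1],
    [-0.28,0.066,0,0,0,0.01,1],
    [-0.36,0.085,0,0,0,0.015,1],
    [-0.42,0.11,0,0,0,0.02,1],
    [-0.45,0.16,0,0,0,0.025,1],
    [-0.465,0.22,0,0,0,0.03,1],
    [-0.48,0.28,0.03,0,0,0.035,1],
    [-0.5,0.33,0.06,0,0,0.038,1]
  ]
}}

```text
clock: 11.85
position: [0.4006, -0.1916, 0.2483]
tool_rot: [3.141, -0.0, 0.085]
force: [1.4, -0.1, -3.0]
grip_width: 0.0471
finger_force: 62.6
```

```bash
python3 - <<'E'
from h import *
plan([.405,-.2075,.198],.085);plan([.618,-.189,.198],.085)
E
```

```text
row [0.006, 0.032, 0.101] [0.0, -0.0, -0.0] t 11.8
row [0.434, 0.032, 0.101] [0.0, -0.0, -0.0] t 11.8
```

{"op": "play_rows", "data": {
  "deltas": [
    [0.003,0.016,0.04,0,0,0,1],
    [0.006,0.032,0.08,0,0,0,1],
    [0.006,0.032,0.101,0,0,0,1],
    [0.006,0.032,0.101,0,0,0,1],
    [0.006,0.032,0.101,0,0,0,1]
  ]
}}

```text
clock: 12.35
position: [0.4055, -0.2053, 0.1989]
tool_rot: [-3.141, 0.0, 0.086]
force: [-0.7, -0.2, -2.4]
grip_width: 0.0471
finger_force: 62.6
```

```bash
python3 - <<'E'
from h import *
plan([.615,-.1894,.198],.085)
im=grab_frame('side');a=im[130:260,170:350,::-1];im=grab_frame('wrist')[:,:,::-1]
cv2.imwrite('pics/s2.png',np.vstack([cv2.resize(a,(416,300),interpolation=cv2.INTER_CUBIC),cv2.resize(im,(416,300))]))
E
```

```text
row [0.42, 0.004, 0.002] [-0.0, 0.0, 0.001] t 12.3
```

View pics/s2.png

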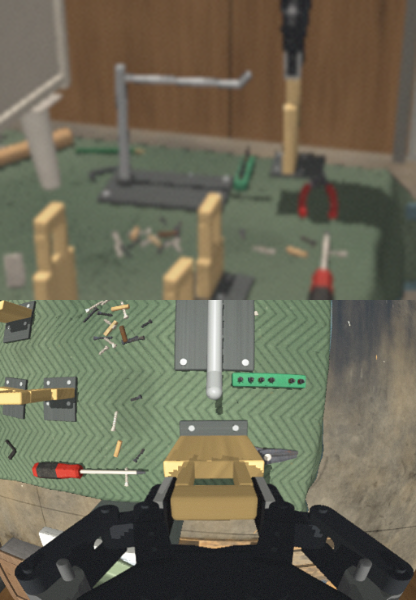

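XL is upright and its eye is in line with the arm: bar column about 215 in the wrist view, arm tip column 214. I'll slide it in.

{"op": "play_rows", "data": {
  "deltas": [
    [0.03,0,0,0,0,0,1],
    [0.07,0.001,0,0,0,0,1],
    [0.11,0.002,0,0,0,0,1],
    [0.15,0.003,0,0,0,0,1],
    [0.19,0.003,0,0,0,0,1],
    [0.23,0.003,0,0,0,0,1],
    [0.27,0.003,0,0,0,0,1],
    [0.31,0.003,0,0,0,0,1],
    [0.35,0.003,0,0,0,0,1],
    [0.38,0.003,0,0,0,0,1]
  ]
}}

```text
clock: 13.45
position: [0.5968, -0.1902, 0.1991]
tool_rot: [-3.142, -0.001, 0.087]
force: [-0.9, 0.2, -3.0]
grip_width: 0.0473
finger_force: 62.7
```

```bash
python3 - <<'E'
from h import *
plan([.615,-.1894,.198],.085)
C=cam('wrist');im=grab_frame('wrist')[:,:,::-1];cv2.imwrite('pics/w3.png',cv2.resize(im,(512,384)))
E
```

```text
row [0.036, 0.002, 0.002] [-0.0, -0.001, 0.001] t 13.4
```

View pics/w3.png

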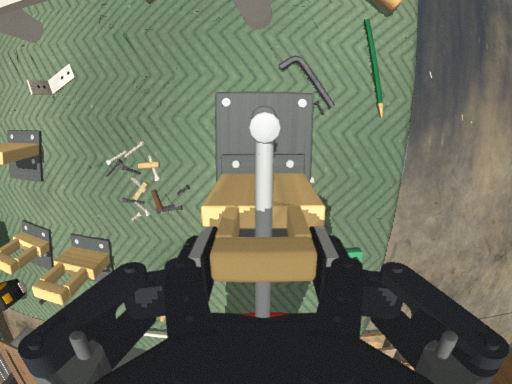

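XL hangs around the arm (column 264), centred, with its foot's back edge about 20 mm in front of the post. I'll finish the slide and lower it.

{"op": "play_rows", "data": {
  "deltas": [
    [0.012,0,0,0,0,0,1],
    [0.024,0.001,0,0,0,0,1],
    [0.034,0.001,0,0,0,0,1],
    [0.034,0.001,0,0,0,0,1],
    [0.034,0.001,0.015,0,0,0,1],
    [0.034,0.001,0.03,0,0,0,1],
    [0.034,0.001,0.04,0,0,0,1],
    [0.034,0.001,0.045,0,0,0,1],
    [0.034,0.001,0.048,0,0,0,1],
    [0.034,0.001,0.048,0,0,0,1]
  ]
}}

```text
clock: 14.5
position: [0.6117, -0.1901, 0.1749]
tool_rot: [3.142, 0.0, 0.086]
force: [-2.2, 0.6, 1.3]
grip_width: 0.0468
finger_force: 63.4
```

{"op": "play_rows", "data": {
  "deltas": [
    [0,0,0,0,0,0,0.7],
    [0,0,0,0,0,0,0.5],
    [0,0,0,0,0,0,0.25],
    [0,0,0,0,0,0,0],
    [0,0,0,0,0,0,0],
    [0,0,0,0,0,0,0],
    [0,0,-0.03,0,0,0,0],
    [0,0,-0.08,0,0,0,0],
    [0,0,-0.16,0,0,0,0],
    [0,0,-0.24,0,0,0,0]
  ]
}}

```text
clock: 15.5
position: [0.6116, -0.19, 0.297]
tool_rot: [-3.142, -0.0, 0.086]
force: [1.1, 0.6, 0.1]
grip_width: 0.0853
finger_force: 0.0
```

```bash
python3 - <<'E'
from h import *
plan([.585,.15,.30],-.016)
im=grab_frame('side');a=cv2.resize(im[130:260,170:350,::-1],(540,390),interpolation=cv2.INTER_CUBIC)
cv2.imwrite('pics/s3.png',a);t=grab_frame('top');np.save('pics/top3.npy',t)
t0=np.load('pics/top0.npy')
d=cv2.absdiff(t,t0).sum(2)[120:180,185:240];print('L area change',(d>90).sum(),(cv2.absdiff(t,t0).sum(2)[195:235,190:235]>90).sum())
E
```

```text
row [0.005, -0.682, -0.006] [-0.0, -0.0, 0.049] t 15.5
L area change 0 0
```

View pics/s3.png

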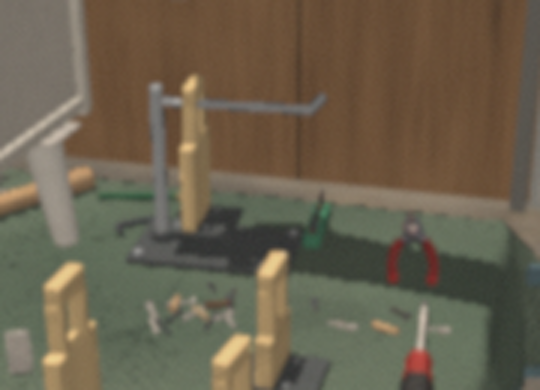

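The side view shows XL hanging upright at (195,150), right in front of the post. L and S haven't moved. I'll go over to L.

{"op": "play_rows", "data": {
  "deltas": [
    [0,-0.06,-0.01,0,0,0.005,0],
    [0,-0.13,-0.01,0,0,0.01,0],
    [0,-0.21,-0.01,0,0,0.017,0],
    [0,-0.29,-0.01,0,0,0.024,0],
    [0,-0.37,-0.01,0,0,0.03,0],
    [0,-0.45,-0.01,0,0,0.036,0],
    [0,-0.53,-0.01,0,0,0.042,0],
    [0.003,-0.6,-0.01,0,0,0.049,0],
    [0.005,-0.65,-0.01,0,0,0.049,0],
    [0.005,-0.682,-0.01,0,0,0.049,0]
  ]
}}

```text
clock: 16.6
position: [0.5848, 0.1521, 0.3003]
tool_rot: [-3.141, -0.0, -0.015]
force: [-0.7, -0.5, 0.1]
grip_width: 0.0851
finger_force: 0.0
```

```bash
python3 - <<'E'
from h import *
o=observe();print(o['position'],o['tool_rot'])
C=cam('wrist');im=grab_frame('wrist')
v=cv2.resize(im[:,:,::-1],(768,576),interpolation=cv2.INTER_CUBIC)
C[0]['name']='wrist'
for P in [(.604,.163,.145)]:
    q=proj(C,P)*1.5;print(q);cv2.drawMarker(v,tuple(int(a) for a in q),(0,0,255),0,12)
cv2.imwrite('pics/w4.png',v[100:500,100:650])
plan([.604,.163,.115],-.016)
E
```

```text
[0.58477986 0.15213376 0.30027841] [-3.14089482e+00 -4.25631786e-04 -1.48153208e-02]
[377.90606132 235.49677461]
row [0.039, -0.018, 0.37] [-0.001, -0.0, 0.001] t 16.6
```

View pics/w4.png

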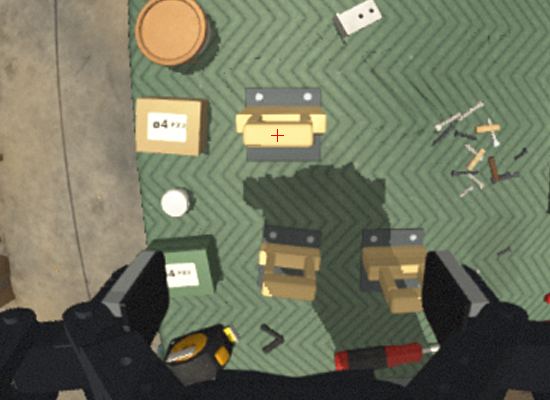

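L's bar centre is at (277,135), exactly as predicted and square to the gripper. I'll go down and grip it.

{"op": "play_rows", "data": {
  "deltas": [
    [0.02,-0.01,0.05,0,0,0,0],
    [0.039,-0.018,0.1,0,0,0,0],
    [0.039,-0.019,0.15,0,0,0,0],
    [0.039,-0.019,0.2,0,0,0,0],
    [0.039,-0.019,0.25,0,0,0,0],
    [0.039,-0.019,0.29,0,0,0,0],
    [0.039,-0.019,0.33,0,0,0,0],
    [0.039,-0.019,0.36,0,0,0,0],
    [0.039,-0.019,0.372,0,0,0,0],
    [0.039,-0.019,0.372,0,0,0,0]
  ]
}}

```text
clock: 17.65
position: [0.6047, 0.1587, 0.1133]
tool_rot: [3.141, 0.001, -0.017]
force: [-0.4, -0.8, 0.4]
grip_width: 0.0853
finger_force: 0.0
```

{"op": "play_rows", "data": {
  "deltas": [
    [0,0,0,0,0,0,0.3],
    [0,0,0,0,0,0,0.4],
    [0,0,0,0,0,0,0.5],
    [0,0,0,0,0,0,0.6],
    [0,0,0,0,0,0,0.7],
    [0,0,0,0,0,0,0.8],
    [0,0,0,0,0,0,1],
    [0,0,0,0,0,0,1]
  ]
}}

```text
clock: 18.45
position: [0.6053, 0.1596, 0.1146]
tool_rot: [-3.141, -0.002, -0.017]
force: [-0.9, 1.1, 7.1]
grip_width: 0.047
finger_force: 61.3
```

{"op": "play_rows", "data": {
  "deltas": [
    [0,0,-0.03,0,0,0,1],
    [0,0,-0.07,0,0,0,1],
    [0,0,-0.12,0,0,0,1],
    [0,0,-0.17,0,0,0,1],
    [0,0,-0.22,0,0,0,1],
    [0,0,-0.27,0,0,0,1],
    [0,0,-0.31,0,0,0,1],
    [0,0,-0.33,0,0,0,1],
    [0,0,-0.33,0,0,0,1]
  ]
}}

```text
clock: 19.35
position: [0.6051, 0.1591, 0.2802]
tool_rot: [-3.141, -0.002, -0.017]
force: [1.1, 0.4, -2.9]
grip_width: 0.0473
finger_force: 61.8
```

```bash
python3 - <<'E'
from h import *
plan([.42,-.07,.28],.085);plan([.405,-.207,.198],.085)
E
```

```text
row [-0.362, 0.464, -0.001] [-0.0, -0.001, -0.049] t 19.4
row [-0.388, 0.739, 0.163] [-0.0, -0.001, -0.049] t 19.4
```

{"op": "play_rows", "data": {
  "deltas": [
    [-0.04,0.05,0,0,0,-0.005,1],
    [-0.1,0.11,0,0,0,-0.011,1],
    [-0.16,0.18,0,0,0,-0.017,1],
    [-0.21,0.25,0,0,0,-0.024,1],
    [-0.26,0.32,0,0,0,-0.03,1],
    [-0.31,0.39,0,0,0,-0.036,1],
    [-0.35,0.46,0,0,0,-0.042,1],
    [-0.37,0.54,0.01,0,0,-0.049,1],
    [-0.38,0.61,0.04,0,0,-0.049,1],
    [-0.388,0.68,0.07,0,0,-0.049,1]
  ]
}}

```text
clock: 20.35
position: [0.404, -0.179, 0.2428]
tool_rot: [3.141, 0.0, 0.086]
force: [1.2, 0.1, -2.3]
grip_width: 0.0472
finger_force: 61.9
```

```bash
python3 - <<'E'
from h import *
plan([.405,-.2066,.199],.085)
E
```

```text
row [-0.003, 0.055, 0.088] [0.0, 0.0, 0.0] t 20.4
```

{"op": "play_rows", "data": {
  "deltas": [
    [0,0.02,0.03,0,0,0,1],
    [-0.003,0.04,0.06,0,0,0,1],
    [-0.003,0.055,0.088,0,0,0,1],
    [-0.003,0.055,0.088,0,0,0,1],
    [0.03,0.055,0.088,0,0,0,1],
    [0.07,0.055,0.088,0,0,0,1],
    [0.11,0.055,0.088,0,0,0,1],
    [0.15,0.055,0.088,0,0,0,1],
    [0.19,0.055,0.088,0,0,0,1],
    [0.23,0.055,0.088,0,0,0,1]
  ]
}}

```text
clock: 21.35
position: [0.5227, -0.1944, 0.1999]
tool_rot: [-3.141, 0.0, 0.086]
force: [0.1, -1.4, -2.3]
grip_width: 0.0469
finger_force: 62.3
```

```bash
python3 - <<'E'
from h import *
print(observe()['position'],observe()['force']);plan([.576,-.1928,.198],.085)
E
```

```text
[ 0.52270129 -0.19439494  0.19992899] [ 0.05512668 -1.41445008 -2.32576958]
row [0.106, 0.006, 0.004] [-0.0, 0.0, 0.001] t 21.4
```

{"op": "play_rows", "data": {
  "deltas": [
    [0.03,0.002,0,0,0,0,1],
    [0.06,0.004,0.002,0,0,0,1],
    [0.085,0.005,0.002,0,0,0,1],
    [0.1,0.006,0.002,0,0,0,1],
    [0.106,0.006,0.002,0,0,0,1],
    [0.106,0.006,0.002,0,0,0,1]
  ]
}}

```text
clock: 21.95
position: [0.575, -0.1934, 0.1986]
tool_rot: [-3.141, 0.0, 0.086]
force: [-0.5, 0.2, -1.8]
grip_width: 0.047
finger_force: 62.2
```

```bash
python3 - <<'E'
from h import *
plan([.576,-.1928,.175],.085)
im=grab_frame('side');a=cv2.resize(im[130:260,170:350,::-1],(540,390),interpolation=cv2.INTER_CUBIC)
cv2.imwrite('pics/s4.png',a)
E
```

```text
row [0.002, -0.001, 0.047] [-0.0, 0.0, 0.0] t 21.9
```

View pics/s4.png

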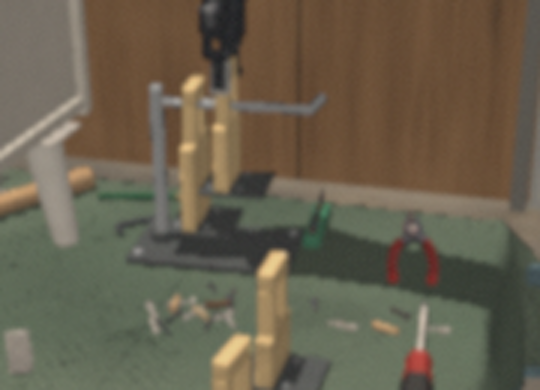

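L is on the arm in front of XL at (230,140), with its back foot almost touching XL's plate. I'll lower, release and go up.

{"op": "play_rows", "data": {
  "deltas": [
    [0,0,0.015,0,0,0,1],
    [0,0,0.03,0,0,0,1],
    [0,0,0.04,0,0,0,1],
    [0,0,0.045,0,0,0,1],
    [0,0,0.047,0,0,0,1],
    [0,0,0.048,0,0,0,1]
  ]
}}

```text
clock: 22.6
position: [0.5751, -0.1936, 0.1746]
tool_rot: [-3.142, -0.0, 0.086]
force: [-0.9, -0.2, -1.3]
grip_width: 0.0469
finger_force: 62.3
```

{"op": "play_rows", "data": {
  "deltas": [
    [0,0,0,0,0,0,0.7],
    [0,0,0,0,0,0,0.5],
    [0,0,0,0,0,0,0.25],
    [0,0,0,0,0,0,0],
    [0,0,0,0,0,0,0],
    [0,0,0,0,0,0,0],
    [0,0,-0.03,0,0,0,0],
    [0,0,-0.08,0,0,0,0],
    [0,0,-0.16,0,0,0,0],
    [0,0,-0.24,0,0,0,0]
  ]
}}

```text
clock: 23.6
position: [0.5747, -0.1936, 0.2959]
tool_rot: [-3.141, 0.001, 0.086]
force: [0.7, 0.7, 0.9]
grip_width: 0.0856
finger_force: 0.0
```

```bash
python3 - <<'E'
from h import *
plan([.44,.04,.27],0)
t=grab_frame('top');t0=np.load('pics/top3.npy');d=cv2.absdiff(t,t0).sum(2)
print('S change',(d[195:235,190:235]>90).sum());np.save('pics/top5.npy',t)
im=grab_frame('side');a=cv2.resize(im[140:240,190:330,::-1],(420,300),interpolation=cv2.INTER_CUBIC)
b=cv2.resize(t[120:235,185:420,::-1],(613,300),interpolation=cv2.INTER_CUBIC)
cv2.imwrite('pics/s5.png',np.vstack([np.pad(a,((0,0),(0,193),(0,0))),b]))
E
```

```text
row [-0.228, -0.488, 0.052] [-0.0, 0.0, 0.041] t 23.6
S change 0
```

View pics/s5.png

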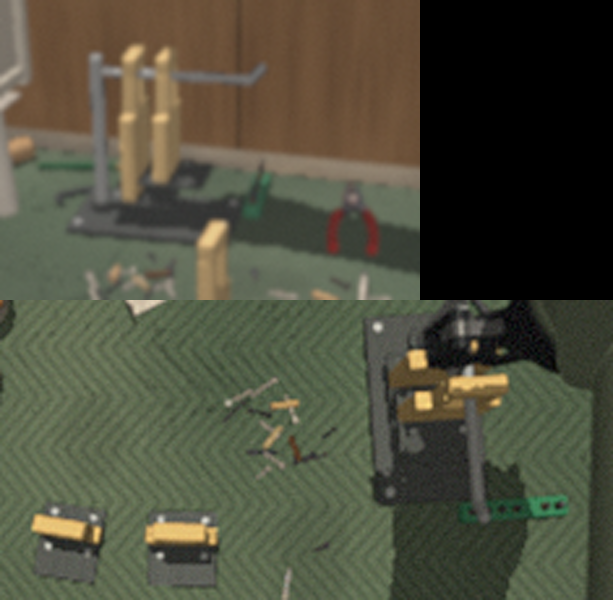

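XL and L hang nested and upright (side view x 132 and 163). M and S stand at (180,532) and (67,527) in the lower crop.

```bash
python3 - <<'E'
from h import *
T=cam('top')
for n,u,v,z in (('M',182,530,.12),('S',66,525,.095)): print(n,onz(T,(185+u/2.609,120+(v-300)/2.609),z).round(4))
plan([.4545,.0455,.20],0)
E
```

```text
M [0.4555 0.046  0.12  ]
S [0.459 0.153 0.095]
row [-0.204, -0.499, 0.197] [0.001, -0.003, 0.041] t 23.7
```

{"op": "play_rows", "data": {
  "deltas": [
    [-0.02,-0.05,0,0,0,0.005,0],
    [-0.05,-0.12,0,0,0,0.01,0],
    [-0.08,-0.2,0,0,0,0.017,0],
    [-0.11,-0.27,0.02,0,0,0.024,0],
    [-0.14,-0.34,0.05,0,0,0.03,0],
    [-0.17,-0.41,0.1,0,0,0.036,0],
    [-0.195,-0.47,0.15,0,0,0.041,0],
    [-0.204,-0.499,0.18,0,0,0.041,0],
    [-0.204,-0.499,0.197,0,0,0.041,0],
    [-0.204,-0.499,0.197,0,0,0.041,0]
  ]
}}

```text
clock: 24.7
position: [0.4519, 0.0458, 0.1955]
tool_rot: [3.141, 0.001, 0.0]
force: [-0.1, 0.3, 0.6]
grip_width: 0.0853
finger_force: 0.0
```

```bash
python3 - <<'E'
from h import *
print(observe()['position']);plan([.455,.0457,.0895],0)
E
```

```text
[0.45194933 0.04579402 0.19547582]
row [0.006, 0.0, 0.212] [0.0, 0.001, 0.0] t 24.7
```

{"op": "play_rows", "data": {
  "deltas": [
    [0.004,0,0.04,0,0,0,0],
    [0.006,0,0.08,0,0,0,0],
    [0.006,0,0.12,0,0,0,0],
    [0.006,0,0.16,0,0,0,0],
    [0.006,0,0.19,0,0,0,0],
    [0.006,0,0.205,0,0,0,0],
    [0.006,0,0.212,0,0,0,0],
    [0.006,0,0.212,0,0,0,0]
  ]
}}

```text
clock: 25.5
position: [0.4555, 0.0459, 0.0904]
tool_rot: [3.142, -0.0, -0.001]
force: [-0.7, -0.3, 0.2]
grip_width: 0.0852
finger_force: 0.0
```

{"op": "play_rows", "data": {
  "deltas": [
    [0,0,0,0,0,0,0.3],
    [0,0,0,0,0,0,0.4],
    [0,0,0,0,0,0,0.5],
    [0,0,0,0,0,0,0.6],
    [0,0,0,0,0,0,0.7],
    [0,0,0,0,0,0,0.8],
    [0,0,0,0,0,0,1],
    [0,0,0,0,0,0,1]
  ]
}}

```text
clock: 26.3
position: [0.4555, 0.0466, 0.0908]
tool_rot: [-3.141, -0.001, 0.0]
force: [-2.2, 2.3, 10.5]
grip_width: 0.0471
finger_force: 60.2
```

{"op": "play_rows", "data": {
  "deltas": [
    [0,0,-0.03,0,0,0,1],
    [0,0,-0.08,0,0,0,1],
    [0,0,-0.14,0,0,0,1],
    [0,0,-0.2,0,0,0,1],
    [0,0,-0.23,0,0,0,1],
    [0,0,-0.23,0,0,0,1]
  ]
}}

```text
clock: 26.9
position: [0.456, 0.0463, 0.2071]
tool_rot: [-3.141, -0.004, -0.0]
force: [-0.0, 1.0, -2.5]
grip_width: 0.0472
finger_force: 62.5
```

```bash
python3 - <<'E'
from h import *
plan([.405,-.2076,.200],.085)
E
```

```text
row [-0.102, 0.508, 0.014] [-0.0, -0.002, -0.041] t 26.9
```

{"op": "play_rows", "data": {
  "deltas": [
    [-0.03,0.04,0,0,0,-0.005,1],
    [-0.06,0.1,0,0,0,-0.01,1],
    [-0.09,0.17,0,0,0,-0.016,1],
    [-0.102,0.24,0,0,0,-0.022,1],
    [-0.102,0.31,0,0,0,-0.028,1],
    [-0.102,0.38,0,0,0,-0.035,1],
    [-0.102,0.44,0.01,0,0,-0.041,1],
    [-0.102,0.49,0.014,0,0,-0.041,1],
    [-0.102,0.508,0.014,0,0,-0.041,1],
    [-0.102,0.508,0.014,0,0,-0.041,1]
  ]
}}

```text
clock: 27.9
position: [0.4036, -0.2084, 0.1974]
tool_rot: [-3.141, 0.001, 0.084]
force: [0.5, 0.3, -1.8]
grip_width: 0.0468
finger_force: 62.4
```

```bash
python3 - <<'E'
from h import *
print(observe()['position']);plan([.540,-.196,.199],.085)
E
```

```text
[ 0.40358192 -0.2083994   0.19742456]
row [0.274, -0.002, -0.003] [-0.0, 0.001, -0.0] t 27.9
```

{"op": "play_rows", "data": {
  "deltas": [
    [0.02,0,-0.003,0,0,0,1],
    [0.06,0,-0.003,0,0,0,1],
    [0.1,-0.001,-0.003,0,0,0,1],
    [0.14,-0.001,-0.003,0,0,0,1],
    [0.18,-0.002,-0.003,0,0,0,1],
    [0.21,-0.002,-0.003,0,0,0,1],
    [0.235,-0.002,-0.003,0,0,0,1],
    [0.255,-0.002,-0.003,0,0,0,1],
    [0.268,-0.002,-0.003,0,0,0,1],
    [0.272,-0.002,-0.003,0,0,0,1]
  ]
}}

```text
clock: 28.9
position: [0.54, -0.1948, 0.1995]
tool_rot: [-3.141, 0.0, 0.086]
force: [0.1, -0.4, -2.2]
grip_width: 0.0473
finger_force: 62.5
```

```bash
python3 - <<'E'
from h import *
o=observe();print(o['position'],o['force']);plan([.539,-.1965,.1745],.085)
E
```

```text
[ 0.53996738 -0.194764    0.19954992] [ 0.1453479  -0.41817113 -2.15798936]
row [-0.002, 0.003, 0.05] [-0.0, 0.0, 0.001] t 28.9
```

{"op": "play_rows", "data": {
  "deltas": [
    [0,0.001,0.015,0,0,0,1],
    [0,0.002,0.03,0,0,0,1],
    [0,0.002,0.04,0,0,0,1],
    [0,0.002,0.045,0,0,0,1],
    [0,0.002,0.048,0,0,0,1],
    [0,0.002,0.05,0,0,0,1],
    [0,0.002,0.05,0,0,0,1]
  ]
}}

```text
clock: 29.6
position: [0.5394, -0.1962, 0.1752]
tool_rot: [3.142, -0.0, 0.086]
force: [-4.1, 2.1, 6.0]
grip_width: 0.0467
finger_force: 63.6
```

{"op": "play_rows", "data": {
  "deltas": [
    [0,0,0,0,0,0,0.7],
    [0,0,0,0,0,0,0.5],
    [0,0,0,0,0,0,0.25],
    [0,0,0,0,0,0,0],
    [0,0,0,0,0,0,0],
    [0,0,0,0,0,0,0],
    [0,0,-0.03,0,0,0,0],
    [0,0,-0.08,0,0,0,0],
    [0,0,-0.14,0,0,0,0],
    [0,0,-0.2,0,0,0,0]
  ]
}}

```text
clock: 30.6
position: [0.5394, -0.1961, 0.2756]
tool_rot: [-3.141, 0.0, 0.086]
force: [0.1, 0.3, 0.2]
grip_width: 0.0854
finger_force: 0.0
```

```bash
python3 - <<'E'
from h import *
plan([.44,.13,.25],-.13)
t=grab_frame('top');t0=np.load('pics/top5.npy');d=cv2.absdiff(t,t0).sum(2)
print('S change',(d[195:235,190:235]>90).sum())
E
```

```text
row [-0.142, -0.667, 0.051] [-0.0, 0.0, 0.103] t 30.6
S change 0
```

{"op": "play_rows", "data": {
  "deltas": [
    [-0.02,-0.06,0,0,0,0.01,0],
    [-0.03,-0.13,0,0,0,0.02,0],
    [-0.05,-0.21,0,0,0,0.032,0],
    [-0.065,-0.29,0.01,0,0,0.045,0],
    [-0.08,-0.37,0.02,0,0,0.058,0],
    [-0.095,-0.45,0.03,0,0,0.07,0],
    [-0.11,-0.53,0.04,0,0,0.083,0],
    [-0.13,-0.6,0.051,0,0,0.095,0],
    [-0.142,-0.65,0.051,0,0,0.103,0],
    [-0.142,-0.667,0.051,0,0,0.103,0]
  ]
}}

```text
clock: 31.65
position: [0.4393, 0.1325, 0.2491]
tool_rot: [-3.141, 0.0, -0.127]
force: [-0.1, -1.0, -0.4]
grip_width: 0.0855
finger_force: 0.0
```

```bash
python3 - <<'E'
from h import *
o=observe();print(o['position'],o['tool_rot'])
C=cam('wrist');im=grab_frame('wrist')
v=cv2.resize(im[:,:,::-1],(768,576),interpolation=cv2.INTER_CUBIC)
C[0]['name']='wrist'
for P in [(.458,.155,.095)]:
    q=proj(C,P)*1.5;print(q);cv2.drawMarker(v,tuple(int(a) for a in q),(0,0,255),0,12)
cv2.imwrite('pics/w6.png',v[100:500,100:740])
E
```

```text
[0.43928204 0.13248777 0.24909059] [-3.14102797e+00  1.62158106e-04 -1.27088703e-01]
[357.52882742 240.62011323]
```

View pics/w6.png

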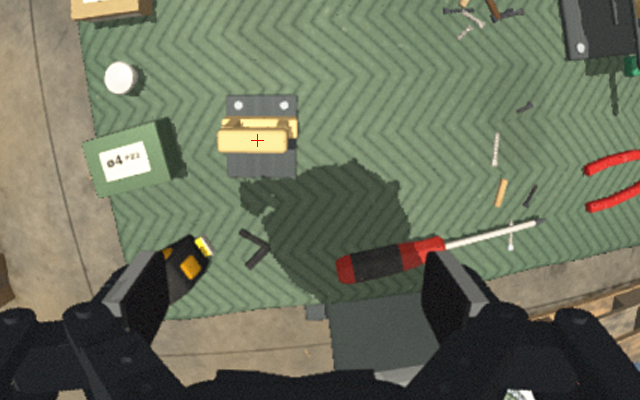

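S's bar centre is at (253,140), about 3 mm left of the mark. The carton top (46 mm) is below the fingertip height, so there's room.

```bash
python3 - <<'E'
from h import *
C=cam('wrist');P=onz(C,(353/1.5,240/1.5,1),.095);print(P);plan([P[0],P[1],.0645],-.127)
E
```

```text
[0.45941932 0.15799233 0.095     ]
row [0.032, -0.055, 0.369] [-0.0, -0.0, 0.0] t 31.7
```

{"op": "play_rows", "data": {
  "deltas": [
    [0.02,-0.03,0.04,0,0,0,0],
    [0.032,-0.055,0.08,0,0,0,0],
    [0.032,-0.055,0.13,0,0,0,0],
    [0.032,-0.055,0.18,0,0,0,0],
    [0.032,-0.055,0.23,0,0,0,0],
    [0.032,-0.055,0.28,0,0,0,0],
    [0.032,-0.055,0.32,0,0,0,0],
    [0.032,-0.055,0.35,0,0,0,0],
    [0.032,-0.055,0.369,0,0,0,0],
    [0.032,-0.055,0.369,0,0,0,0]
  ]
}}

```text
clock: 32.7
position: [0.4596, 0.1544, 0.0638]
tool_rot: [3.141, 0.001, -0.131]
force: [0.8, -0.4, -0.0]
grip_width: 0.085
finger_force: 0.0
```

{"op": "play_rows", "data": {
  "deltas": [
    [0,0,0,0,0,0,0.3],
    [0,0,0,0,0,0,0.4],
    [0,0,0,0,0,0,0.5],
    [0,0,0,0,0,0,0.6],
    [0,0,0,0,0,0,0.7],
    [0,0,0,0,0,0,0.8],
    [0,0,0,0,0,0,1],
    [0,0,0,0,0,0,1]
  ]
}}

```text
clock: 33.5
position: [0.4603, 0.1556, 0.0655]
tool_rot: [-3.141, -0.002, -0.13]
force: [-0.1, 1.2, 7.5]
grip_width: 0.0473
finger_force: 60.1
```

{"op": "play_rows", "data": {
  "deltas": [
    [0,0,-0.03,0,0,0,1],
    [0,0,-0.08,0,0,0,1],
    [0,0,-0.14,0,0,0,1],
    [0,0,-0.2,0,0,0,1],
    [0,0,-0.25,0,0,0,1],
    [0,0,-0.27,0,0,0,1],
    [0,0,-0.27,0,0,0,1]
  ]
}}

```text
clock: 34.2
position: [0.4602, 0.1554, 0.2008]
tool_rot: [-3.14, -0.002, -0.13]
force: [-0.2, -1.0, -2.1]
grip_width: 0.0471
finger_force: 61.9
```

```bash
python3 - <<'E'
from h import *
plan([.405,-.2076,.200],.085);plan([.405,.05,.200],0)
E
```

```text
row [-0.015, 0.734, 0.001] [-0.0, -0.001, -0.103] t 34.2
row [-0.082, 0.223, 0.001] [-0.0, -0.001, -0.062] t 34.2
```

{"op": "play_rows", "data": {
  "deltas": [
    [-0.02,0.06,0,0,0,-0.012,1],
    [-0.05,0.13,0,0,0,-0.025,1],
    [-0.08,0.21,0,0,0,-0.04,1],
    [-0.075,0.29,0,0,0,-0.053,1],
    [-0.065,0.37,0,0,0,-0.065,1],
    [-0.055,0.45,0,0,0,-0.078,1],
    [-0.045,0.53,0,0,0,-0.09,1],
    [-0.035,0.61,0,0,0,-0.103,1],
    [-0.025,0.68,0,0,0,-0.103,1],
    [-0.015,0.734,0,0,0,-0.103,1]
  ]
}}

```text
clock: 35.2
position: [0.4037, -0.2098, 0.1984]
tool_rot: [-3.141, 0.002, 0.084]
force: [0.0, 0.8, -1.0]
grip_width: 0.0472
finger_force: 61.9
```

```bash
python3 - <<'E'
from h import *
o=observe();print(o['position'],o['force']);plan([.405,-.2076,.199],.085);plan([.503,-.199,.199],.085)
E
```

```text
[ 0.40367455 -0.20976631  0.19839233] [ 0.02786122  0.75040264 -1.02450304]
row [0.003, -0.004, -0.001] [-0.0, 0.001, -0.0] t 35.2
row [0.2, -0.005, -0.002] [-0.0, 0.001, -0.0] t 35.2
```

{"op": "play_rows", "data": {
  "deltas": [
    [0.003,-0.004,-0.002,0,0,0,1],
    [0.03,-0.004,-0.002,0,0,0,1],
    [0.06,-0.004,-0.002,0,0,0,1],
    [0.09,-0.004,-0.002,0,0,0,1],
    [0.12,-0.004,-0.002,0,0,0,1],
    [0.15,-0.005,-0.002,0,0,0,1],
    [0.175,-0.005,-0.002,0,0,0,1],
    [0.19,-0.005,-0.002,0,0,0,1],
    [0.2,-0.005,-0.002,0,0,0,1],
    [0.2,-0.005,-0.002,0,0,0,1]
  ]
}}

```text
clock: 36.2
position: [0.5044, -0.1963, 0.2004]
tool_rot: [-3.141, 0.0, 0.086]
force: [-0.2, 0.2, -1.0]
grip_width: 0.0476
finger_force: 62.0
```

```bash
python3 - <<'E'
from h import *
o=observe();print(o['position'],o['force']);plan([.5035,-.1995,.1745],.085)
E
```

```text
[ 0.50443413 -0.19629702  0.20038742] [-0.24556867  0.15317057 -1.0101655 ]
row [-0.002, 0.006, 0.052] [-0.0, 0.0, 0.001] t 36.2
```

{"op": "play_rows", "data": {
  "deltas": [
    [0,0.003,0.015,0,0,0,1],
    [0,0.005,0.03,0,0,0,1],
    [0,0.005,0.04,0,0,0,1],
    [0,0.005,0.045,0,0,0,1],
    [0,0.005,0.048,0,0,0,1],
    [0,0.005,0.05,0,0,0,1],
    [0,0.005,0.05,0,0,0,1]
  ]
}}

```text
clock: 36.9
position: [0.5044, -0.1991, 0.1757]
tool_rot: [3.142, -0.0, 0.086]
force: [-0.5, 0.4, -2.0]
grip_width: 0.0474
finger_force: 62.0
```

{"op": "play_rows", "data": {
  "deltas": [
    [0,0,0,0,0,0,0.7],
    [0,0,0,0,0,0,0.5],
    [0,0,0,0,0,0,0.25],
    [0,0,0,0,0,0,0],
    [0,0,0,0,0,0,0],
    [0,0,0,0,0,0,0],
    [0,0,-0.03,0,0,0,0],
    [0,0,-0.08,0,0,0,0],
    [0,0,-0.16,0,0,0,0],
    [-0.05,0,-0.24,0,0,0,0]
  ]
}}

```text
clock: 37.9
position: [0.4806, -0.2005, 0.2966]
tool_rot: [-3.141, -0.0, 0.088]
force: [-0.1, -1.0, 1.0]
grip_width: 0.0855
finger_force: 0.0
```

```bash
python3 - <<'E'
from h import *
im=grab_frame('side');a=cv2.resize(im[140:240,190:330,::-1],(560,400),interpolation=cv2.INTER_CUBIC)
cv2.imwrite('pics/s7.png',a)
E
```

```text
(no output)
```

View pics/s7.png

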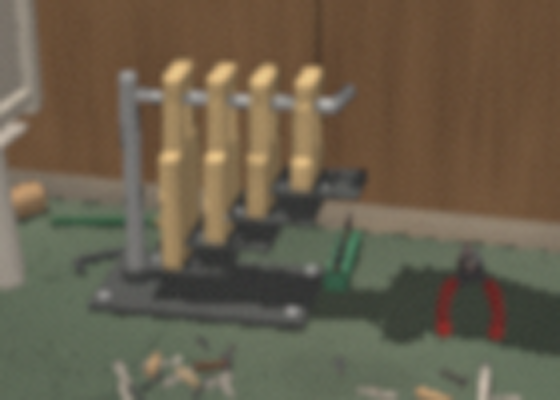

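All four gauges hang upright, evenly nested, largest to smallest from the post outwards (x 175, 220, 262 and 307). I'll hand the job in.

```bash
python3 -c "
from workcell import *
print(job_done())"
```

```text
the job is handed in; nothing more can be done
None
```

All four gauges (XL, L, M, S) hang on the hook arm, largest next to the post, nested with about 36 mm between bars and the long side of each foot towards the free end; I handed the job in at about 38 s, and no verdict came back.

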